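# Unbolt the side window with the hooked pole

### The arm

A 6-joint arm with a two-finger parallel gripper is mounted at the origin on the work surface. World frame = base frame: x ahead of the robot, y to its left, z up, the work surface at z = 0. Lengths are in m, angles in rad, forces in N, time in s.
With the tool pointing down it reaches from about 0.375 to 0.9 m from the base axis. Payload 3.1 kg.
Tool frame: the origin (TCP) lies at the very end of the fingers, on their centre line; the grasp point (between the pads) lies 19 mm behind it; z points along the fingers, y is the line along which they close (so a half turn about z gives the same grasp; the last joint's range is limited). The gripper opens to 87 mm and grips with 3 to 60 N. Pads are 19 mm wide; open, the fingers measure 117 mm over their backs; the gripper's body (75 mm by 190 mm) begins 51 mm behind the grasp point.
Start: joints at [1.089, 0.527, 1.433, -0, 1.181, -0.178], TCP at [0.186, 0.597, 0.223] pointing down, gripper open.
Joint ranges: [-3.08, 3.08], [-0.75, 2.2], [0.22, 2.44], [-1.43, 4.57], [0, 2.65], [-2.85, 2.85]. Speed limits (rad/s): [2.79, 2.79, 3.14, 3.14, 3.14, 3.14].

### API

Orientations are given as a unit quaternion [x, y, z, w].
In Python, from rig import status, viewer, robot gives the robot as it stands.
- The arm moves only by the tool arm_command, never from a script. Its arguments are lists of equal length, an entry for each row: "delta_rot": the turn, a rotation vector about the tool's x, y, z in degrees, a list of three; "delta_pos": the shift along the tool's x, y, z in m, a list of three; "gripper": the closure, from -1 (fully open) to 1 (shut). In form: {"delta_rot": [[rx, ry, rz], ...], "delta_pos": [[dx, dy, dz], ...], "gripper": [gripper, ...]}. A call has 1 to 12 rows; each row is the pose to reach, as a shift and turn from the pose commanded when the call began, along the tool's axes at that moment; what a row does not reach only later rows make up. A row lasts 1/12 s, in which the tool goes at most 41.7 mm and 7.16 degrees, less where a joint would pass 70% of its speed; a pose out of reach is approached as far as the arm can. A call with a gripper value outside its range is refused whole. The fingers move at their own pace and stop on an object; "grip_force" is the grip in N (left out, the last holds). Time passes only in rows, so rows that repeat a pose let the fingers close. It gives the time, the measured TCP pose, the force, the opening and the grip force at its end, in the units of the state.
- status.get_obs(): the state, without advancing time (a new reading comes with each control period).
- viewer.camera(name): name is "side" or "top" or "wrist"; returns a dict with "pixels" (384x512x3 uint8, blue, green, red), "fx", "fy", "cx", "cy" (pixels), "k1" (the pictures are not rectified: a ray, as slopes to the right and down, at radius r is drawn at 1 + k1 r^2 times it, then the intrinsics apply), "pose" (4x4, takes a point from camera to world coordinates); the wrist camera has in their place "mount" (4x4, takes a point from camera to tool coordinates, whose origin is the TCP and whose axes are the flange's). Camera axes: x right, y down, z forward; pixel columns grow to the right and rows downward; lengths in m; the calibration is good to about 2 mm. A picture is of the moment at which its call begins: read the wrist's pose just before it. There is no depth.
- robot.hand_in(): hands the job in; it is judged then, once.
The state is a dict: "time": time; "q": joint angles; "joint_velocities": joint speeds; "joint_torque": joint torques, N m; "position": TCP position; "tool_rot": TCP orientation; "ft_force": force on the tool from outside, world axes, zero at the start; "moment": the same for the moment, N m; "grip_width": finger opening in m; "grip_force": force on a finger pad.
Only numpy, scipy, OpenCV 4.12 (cv2) and the standard library are available. Lean on these libraries where they do the work, as an engineer would, in place of code of your own. Each camera call takes 0.05 s, during which the arm holds its last target. There are 200 camera calls.

### The job

Take the hooked window pole from the ledge, reach it in behind the letter tray, catch the knob of the window's bolt and draw the bolt gently all the way back to its stop. Then push the window a few centimetres ajar with the pole and lay the pole back down flat on the ledge. Keep your hand off the window and leave the tray and the other things where they are.

Things in the scene. Friction and masses are not known exactly. Their poses are not given: they have to be found in the camera images.
- window: Low white side window fixed across the ledge's far side: frame 560 wide, 250 high, a wooden panel of 420 on either side. Origin: foot of its inner face (towards the robot), mid width; x points out through it away from the robot, y left along it, z up. Frame, panels and shut sash are flush at x = 0; only the bolt and its fittings stand out, up to 46 towards the robot, at heights 44 to 84.
- sash (a joint): Swing of the glazed sash (474 wide), rad: 0 shut, grows as it swings outward, away from the robot, up to 0.8. It stays where it is left; a stiff hinge, about 0.25 N m. While the bolt is shot the keeper holds it shut.
- sash_hinge (a point): On the upright hinge line of the sash, at the left (+y) side: 35 behind the inner face, 240 left of the middle, 64 above the ledge.
- sash_edge (a point): Inner face of the sash at its free (right, -y) edge, 64 above the ledge, 479 from the hinge line.
- bolt (a joint): Brass barrel bolt on the sash's bottom rail, m: 0 fully shot to the right (-y of the window) into the keeper on the jamb, grows as it is drawn left along the sash. Starts at 0 to 0.006; at 0.028 it is clear of the keeper. Its stop comes anywhere from 0.030 to 0.048 and must be felt. It slides stiffly, with about 9 N, and stays where it is left. A pull over 15 N strains it.
- bolt_knob (a point): Centre of the bolt's brass knob, an upright flat paddle: 9 along the bolt, 28 high, 18 deep. It lies 37 out from the sash's inner face towards the robot, 64 above the ledge; its end stands 46 out. The round bolt (12 thick), straps and plate and keeper lie nearer the sash, up to 29 out from the face.
- pole: Hooked window pole lying flat, about 0.11 kg. Origin: underside of the handle at the balance point; x along the pole to the hook, y the way the hook points, z up. Wooden handle 24 wide, 22 high, x -145 to 40; rod 8 thick, 11 above the underside, to x = 236; there the hook, 8 thick, goes to y = 42. At the start x points roughly to the robot's right and the hook away from the robot.
- pole_grip (a point): Balance point of the pole, in the middle of the handle's thickness (11 above the underside), the place to grip it.
- pole_hook (a point): Middle of the hook's pulling face (the side towards the handle): at x = 232, y = 26, 11 above the pole's underside.
- tray: Two-tier letter tray of translucent blue plastic, 180 (x) by 240 (y), 111 high, about 0.7 kg, standing loose before the bolt: its back about 138 from the window's inner face, its left edge about 10 left of the shot bolt's knob. Origin: middle of its underside. Leave it standing.
- torch: Yellow plastic torch, 150 long (x), 36 thick, lying loose. Origin: middle of its underside. Leave it alone.
- ring_dish: White ceramic ring dish, 90 across, 26 high. Origin: middle of its underside. Leave it alone.
- clipper: Steel nail clipper, 78 long (x), 15 wide, 12 high. Origin: middle of its underside. Leave it alone.
- bolt_tail (a point): Middle of the bolt's tail end, on the bolt's axis, 16 out from the sash's inner face, 64 above the ledge, 68 left of the knob. When the bolt is fully drawn it bears on the rubber tip (10 thick) of a small stop screw in a steel angle on the sash; how far that screw stands out varies and is not measured.

How it is judged:
On the way, in this order (a step that is already met when the one before it is completed fails the run):
1. the bolt is drawn back to its stop (distance between bolt_tail and stop_screw_c0 below 0.0065 m), for 0.2 s.
2. the window is pushed ajar with the pole (value of joint sash above 0.05 rad and distance between bolt_tail and stop_screw_c0 below 0.0065 m), for 0.2 s.
At the end, for the whole second after the job is handed in: The bolt is drawn back to its stop (within 1.5 mm), the window stands ajar by 0.05 to 0.4 rad (about 2.5 to 19 cm at its free edge), the pole lies flat and still on the ledge (grip point below 18 mm, hook below 25 mm), and the tray stands (all of step 2 and value of joint sash below 0.4 rad and height (world z) of pole_grip between 0.004 and 0.018 m and height (world z) of pole_hook below 0.025 m and linear speed of pole below 0.02 m/s and angle between tray's own z axis and vertical below 0.05 rad); the robot touches nothing.
It fails at once if the pole bears on the window or its bolt with more than 15 N (contact force between pole and window above 15 N).
It fails at once if the hand or arm touches the window or its bolt (contact force between any of the fingers, the arm and window above 0.5 N).
It fails at once if the tray is shifted more than 12 mm (distance of tray from where it was at the start of the episode above 0.012 m).
It fails at once if the torch, the ring dish or the nail clipper is shifted more than 15 mm (distance of any of torch, ring_dish, clipper from where it was at the start of the episode above 0.015 m).
It also fails if it takes over 64 s, if anything falls off the work surface, if the arm or the gripper's body presses on something with over 40 N, if the wrist force passes 120 N, or if a joint passes its speed limit or range.

## Working session

There is one attempt and no reset: what is moved stays moved. The work goes in short steps, Python scripts to look and compute and a tool call to move; the robot and the scene stay as the last step left them, time stands still between calls to the robot, and variables do not carry over. Pictures are saved under pics/ and viewed, at most 10 in all, crops included, and the job is handed in when it is done.

Besides the shell and the picture viewer there is one more tool, called after "Request:" as name(argument=value, ...) on one line, values as JSON. arm_command: Moves the arm, as the interface text tells. Its arguments: {"type":"object","properties":{"delta_rot":{"type":"array","items":{"type":"array","items":{"type":"number"}}},"delta_pos":{"type":"array","items":{"type":"array","items":{"type":"number"}}},"gripper":{"type":"array","items":{"type":"number"}},"grip_force":{"type":"number"}},"required":["delta_rot","delta_pos","gripper"]}

```bash
mkdir -p pics; ls; python3 - <<'E'
from rig import status, viewer, robot
import cv2,json
print(status.get_obs())
for n in ["side","top"]:
    c=viewer.camera(n); p=c.pop("pixels"); cv2.imwrite(f"pics/{n}0.png",cv2.resize(p,(800,600),interpolation=cv2.INTER_CUBIC)); cv2.imwrite(f"{n}_raw.png",p)
    c={k:(v.tolist() if hasattr(v,'tolist') else v) for k,v in c.items()}; json.dump(c,open(n+".json","w")); print(n,c)
E
```

```text
pics
{'time': 0.0, 'q': array([ 1.08952629e+00,  5.28464298e-01,  1.43387732e+00, -2.00847866e-05,
        1.18137222e+00, -1.78519914e-01]), 'joint_velocities': array([-3.30067697e-04,  3.62242242e-04,  1.74268722e-05,  1.05307363e-03,
       -3.16150187e-04,  1.38061321e-03]), 'joint_torque': array([-9.55205996e-05, -4.40038848e+01, -1.76590258e+01,  6.32888381e-02,
        5.82824077e-02, -1.55378684e-04]), 'position': array([0.18599503, 0.59593559, 0.22158071]), 'tool_rot': array([ 1.50793750e-01,  9.88564677e-01, -1.00641004e-03, -3.34786623e-04]), 'ft_force': array([0.02198785, 0.45626944, 0.70662033]), 'moment': array([-0.00379037, -0.04197571,  0.0470202 ]), 'grip_force': 0.0, 'grip_width': 0.08717154827449906}
side {'fx': 423.0558828934752, 'fy': 423.0558828934752, 'cx': 257.4253640064732, 'cy': 189.00609883365775, 'k1': -0.10013686978555651, 'pose': [[-0.9896835794661472, -0.08755070863930507, 0.11340760976155759, 0.4578668721608619], [-0.1429286588212929, 0.6579817998553253, -0.739345216760542, 0.9338987186273131], [-0.009889945531734006, -0.7479270181480957, -0.6637072882690662, 0.8630196850846202], [0.0, 0.0, 0.0, 1.0]]}
top {'fx': 405.65403398807763, 'fy': 405.65403398807763, 'cx': 257.4451299843586, 'cy': 200.09719483620967, 'k1': -0.043965608956853086, 'pose': [[-0.002388844264809143, -0.9918151570109384, 0.12765965590759576, 0.45722521391336013], [-0.9999970689799493, 0.0024196321172976964, 8.609254967414865e-05, 0.07862444071687434], [-0.0003942772991897511, -0.12765907607289115, -0.9918180301051333, 1.0791336849740236], [0.0, 0.0, 0.0, 1.0]]}
```

View pics/top0.png

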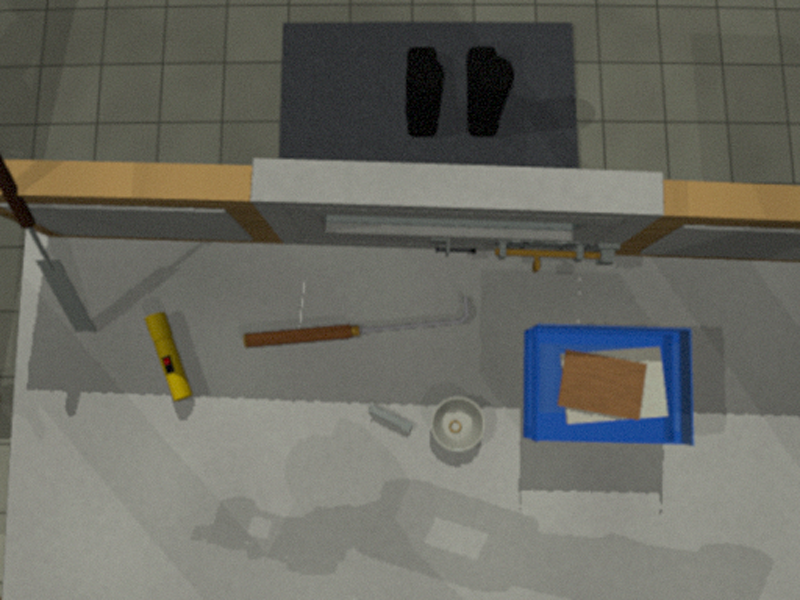

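View pics/side0.png

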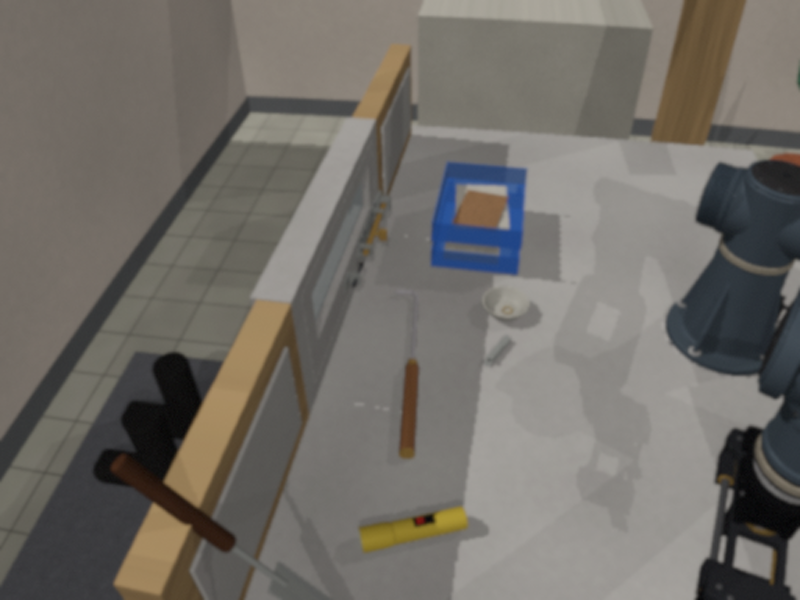

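The top view shows the pole at (245,341)–(469,319), the knob near (537,264), the tray's back-left corner near (528,327) and the dish at (457,425). I'll enlarge the key areas next.

```bash
cat > h.py <<'E'
import json,numpy as np,cv2
from scipy.spatial.transform import Rotation as R
def ray(c,u,v):
    d=np.array([(u-c["cx"])/c["fx"],(v-c["cy"])/c["fy"]]); s=d.copy()
    for _ in range(10): s=d/(1+c["k1"]*(s@s))
    return np.array([s[0],s[1],1.])
def at_z(c,u,v,z,P=None):
    P=np.array(c["pose"]) if P is None else P
    d=P[:3,:3]@ray(c,u,v); o=P[:3,3]; return o+d*(z-o[2])/d[2]
def load(n): return json.load(open(n+".json"))
def proj(c,p,P=None):
    P=np.array(c["pose"]) if P is None else P
    q=P[:3,:3].T@(np.array(p)-P[:3,3]); s=q[:2]/q[2]; s=s*(1+c["k1"]*(s@s))
    return s*c["fx"]+[c["cx"],c["cy"]]
E
python3 - <<'E'
import cv2,numpy as np
t=cv2.imread("top_raw.png")
a=cv2.resize(t[140:215,150:310],(800,375),interpolation=cv2.INTER_CUBIC) # 5x
b=cv2.resize(t[130:170,270:430],(800,200),interpolation=cv2.INTER_CUBIC)
cv2.imwrite("pics/c1.png",np.vstack([a,b]))
from h import *
c=load("top"); 
for n,u,v,z in [("hend",245,341,.011),("joint",357,331,.011),("corner",469,319,.011),("tip",465,297,.011),("knob",537,264,.064),("trayBL",528,327,.111),("trayBR",690,328,.111),("trayFL",528,440,.111),("dish",457,425,.026),("clip1",371,406,.012),("clip2",411,430,.012),("torch1",156,316,.018),("torch2",181,397,.018),("frameL",252,160,.25),("frameR",662,170,.25),("footL",278,242,0),("footR",620,250,0),("frbL",262,203,.25),("frbR",662,214,.25)]:
    print(n,at_z(c,u/1.5625,v/1.5625,z).round(4))
E
```

```text
hend [0.5469 0.3453 0.011 ]
joint [0.5636 0.1554 0.011 ]
corner [ 0.5836 -0.0346  0.011 ]
tip [ 0.6214 -0.0283  0.011 ]
knob [ 0.6675 -0.1417  0.064 ]
trayBL [ 0.5591 -0.1146  0.111 ]
trayBR [ 0.5568 -0.367   0.111 ]
trayFL [ 0.388  -0.1102  0.111 ]
dish [ 0.4067 -0.0106  0.026 ]
clip1 [0.4377 0.1312 0.012 ]
clip2 [0.3981 0.0647 0.012 ]
torch1 [0.5891 0.497  0.018 ]
torch2 [0.4527 0.4485 0.018 ]
frameL [0.7751 0.2838 0.25  ]
frameR [ 0.7604 -0.2781  0.25  ]
footL [0.721  0.2953 0.    ]
footR [ 0.7056 -0.3023  0.    ]
frbL [0.7141 0.2682 0.25  ]
frbR [ 0.6981 -0.2742  0.25  ]
```

View pics/c1.png

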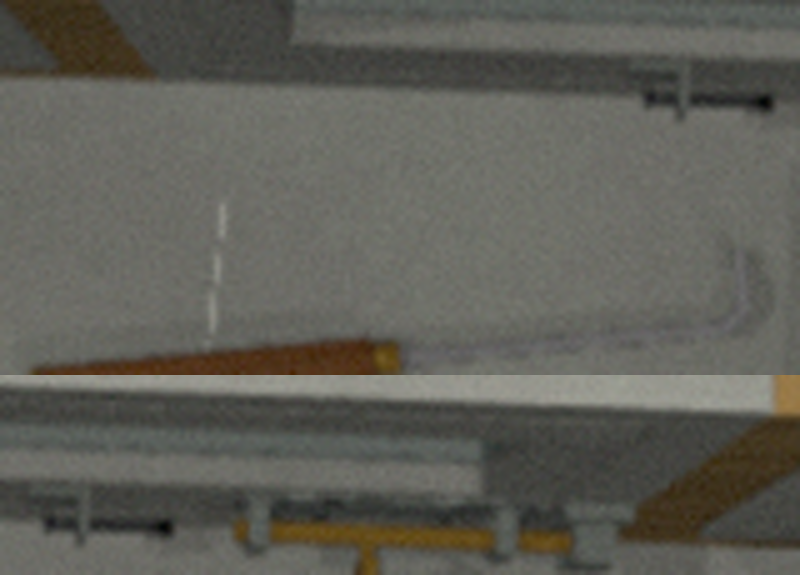

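Knob at raw (343.8,166.6), bolt tail (317.4,160.6), screw tip (304.4,160.4). The gap between tail and screw is about 33 mm. I'll move above the pole first.

```bash
cat >> h.py <<'E'
def Rt(yaw,tilt=0):
    """tool y horizontal-ish at world angle yaw(deg), pointing down; tilt: fingers lean towards tool y (hook dir)"""
    y=np.array([np.cos(np.radians(yaw)),np.sin(np.radians(yaw)),0]); z=np.array([0,0,-1.]); x=np.cross(y,z)
    M=np.c_[x,y,z]
    return R.from_matrix(M)*R.from_euler('x',-tilt,degrees=True)
def delta(p,Rq,o):
    """p = target GRASP point"""
    R0=R.from_quat(o["tool_rot"]); t=np.array(p)+Rq.apply([0,0,.019])
    print("rot",(R0.inv()*Rq).as_rotvec(degrees=True).round(2),"pos",R0.inv().apply(t-o["position"]).round(4))
def state(o):
    R0=R.from_quat(o["tool_rot"]); print("t",round(o["time"],2),"grasp",(o["position"]-R0.apply([0,0,.019])).round(4),"y",R0.as_matrix()[:,1].round(3),"z",R0.as_matrix()[:,2].round(3),"F",o["ft_force"].round(2),"w",o["grip_width"],"gf",o["grip_force"])
E
python3 - <<'E'
from h import *
from rig import status
c=load("top")
print("knob",at_z(c,343.8,166.6,.078),"tail",at_z(c,317.4,160.6,.07),"stop",at_z(c,304.4,160.4,.066))
o=status.get_obs(); delta([.561,.2007,.15],Rt(5.5),o); print(Rt(5.5,30).as_matrix()[:,2])
E
```

```text
knob [ 0.67068527 -0.13916536  0.078     ] tail [ 0.68802841 -0.07402054  0.07      ] stop [ 0.68950893 -0.04139562  0.066     ]
rot [-1.100e-01  5.000e-02  6.715e+01] pos [-0.4758 -0.2653  0.091 ]
[ 0.4976981   0.04792288 -0.8660254 ]
```

Request:
arm_command(delta_rot=[[0,0,67.2],[0,0,67.2],[0,0,67.2],[0,0,67.2],[0,0,67.2],[0,0,67.2],[0,0,67.2],[0,0,67.2],[0,0,67.2],[0,0,67.2],[0,0,67.2],[0,0,67.2]], delta_pos=[[-0.476,-0.265,0.091],[-0.476,-0.265,0.091],[-0.476,-0.265,0.091],[-0.476,-0.265,0.091],[-0.476,-0.265,0.091],[-0.476,-0.265,0.091],[-0.476,-0.265,0.091],[-0.476,-0.265,0.091],[-0.476,-0.265,0.091],[-0.476,-0.265,0.091],[-0.476,-0.265,0.091],[-0.476,-0.265,0.091]], gripper=[-1,-1,-1,-1,-1,-1,-1,-1,-1,-1,-1,-1])

```text
time: 1.1
position: [0.5269, 0.2373, 0.1395]
tool_rot: [0.673, 0.74, -0.0, -0.0]
ft_force: [-0.3, 1.1, 0.4]
grip_width: 0.0871
grip_force: 0.0
```

```bash
python3 - <<'E'
from h import *
from rig import status
o=status.get_obs(); state(o); delta([.561,.2007,.15],Rt(5.5),o)
E
```

```text
t 1.1 grasp [0.5269 0.2373 0.1585] y [ 0.996  0.095 -0.001] z [-0.001 -0.    -1.   ] F [-0.28  1.12  0.35] w 0.08713437038737133 gf 0.0
rot [-0.05  0.   -0.07] pos [-0.0397  0.0305  0.0085]
```

Request:
arm_command(delta_rot=[[0,0,0],[0,0,0],[0,0,0],[0,0,0]], delta_pos=[[-0.04,0.03,0.008],[-0.04,0.03,0.008],[-0.04,0.03,0.008],[-0.04,0.03,0.008]], gripper=[-1,-1,-1,-1])

```text
time: 1.43
position: [0.559, 0.2018, 0.1316]
tool_rot: [0.673, 0.739, -0.001, -0.001]
ft_force: [0.0, 0.4, -1.1]
grip_width: 0.0874
grip_force: 0.0
```

```bash
python3 - <<'E'
from h import *
from rig import status,viewer
o=status.get_obs(); state(o)
c=viewer.camera("wrist"); p=c.pop("pixels"); c={k:(v.tolist() if hasattr(v,'tolist') else v) for k,v in c.items()}
T=np.eye(4); T[:3,:3]=R.from_quat(o["tool_rot"]).as_matrix(); T[:3,3]=o["position"]
c["pose"]=(T@np.array(c["mount"])).tolist(); json.dump(c,open("wrist.json","w")); print(c)
cv2.imwrite("pics/w1.png",cv2.resize(p,(800,600),interpolation=cv2.INTER_CUBIC))
E
```

```text
t 1.43 grasp [0.559  0.2018 0.1506] y [ 0.996  0.093 -0.002] z [-0.002  0.    -1.   ] F [ 0.01  0.44 -1.13] w 0.08741063213883286 gf 0.0
{'fx': 341.0355678118, 'fy': 341.0355678118, 'cx': 252.9611306537633, 'cy': 188.602143605852, 'k1': -0.02522217163027542, 'mount': [[0.0013167089451695743, -0.9599901714808139, -0.28003060000255164, 0.07639428774716298], [0.9999991059521592, 0.0011987313463510134, 0.0005925690164730275, -5.212594508918755e-05], [-0.00023317897357758992, -0.28003112988272333, 0.9599908915839617, -0.16241042635376157], [0.0, 0.0, 0.0, 1.0]], 'pose': [[0.9955086428985453, 0.09142811491212965, 0.024565050741026835, 0.5521856908817661], [0.09464984295105021, -0.9557526600148853, -0.27852874197075345, 0.2778436060748356], [-0.001987245238095954, 0.27960284812226693, -0.9601136902358379, 0.2940148480921846], [0.0, 0.0, 0.0, 1.0]]}
```

View pics/w1.png

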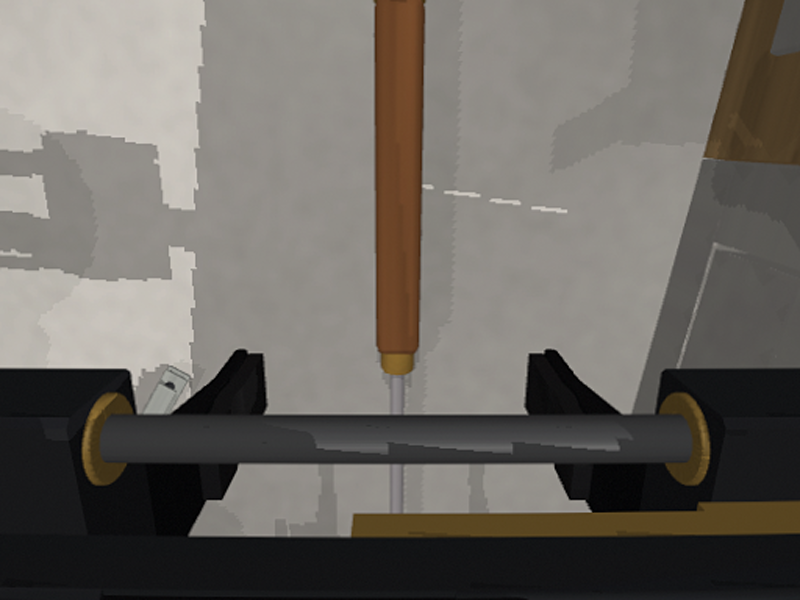

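The wrist view shows the handle centred between the fingers at column 398 and parallel to the pads, with its ferrule end at row 374. I'll check the offset, then descend.

```bash
python3 - <<'E'
from h import *
from rig import status
c=load("wrist"); s=1.5625
a=at_z(c,398/s,372/s,.011); b=at_z(c,400/s,5/s,.011); e=at_z(c,398/s,350/s,.015); print("ferrule",a,"ferr start",e,"back",b,np.degrees(np.arctan2(a[0]-b[0],b[1]-a[1])))
u=(a-b)/np.linalg.norm(a-b); g=a-u*.04; print("grip",g)
o=status.get_obs(); delta([g[0],g[1],.022],Rt(np.degrees(np.arctan2(a[0]-b[0],b[1]-a[1]))),o)
E
```

```text
ferrule [0.5654121  0.14956846 0.011     ] ferr start [0.56393043 0.16478963 0.015     ] back [0.54797079 0.34034823 0.011     ] 5.223525968360732
grip [0.56177044 0.18940234 0.011     ]
rot [-0.13 -0.02  0.24] pos [-0.0137  0.0025  0.1288]
```

Request:
arm_command(delta_rot=[[0,0,0.2],[0,0,0.2],[0,0,0.2],[0,0,0.2],[0,0,0.2],[0,0,0.2],[0,0,0.2],[0,0,0.2],[0,0,0.2],[0,0,0.2],[0,0,0.2],[0,0,0.2]], delta_pos=[[0,0.002,0.04],[0,0.002,0.08],[0,0.002,0.11],[0,0.002,0.125],[0,0.002,0.1285],[0,0.002,0.1285],[0,0.002,0.1285],[0,0.002,0.1285],[0,0.002,0.1285],[0,0.002,0.1285],[0,0.002,0.1285],[0,0.002,0.1285]], gripper=[-0.5,-0.5,-0.5,-0.5,-0.5,-0.5,1,1,1,1,1,1], grip_force=60)

```text
time: 2.48
position: [0.5621, 0.2023, 0.0043]
tool_rot: [0.674, 0.739, 0.0, 0.0]
ft_force: [-0.5, -0.3, 0.3]
grip_width: 0.0332
grip_force: 0.0
```

Request:
arm_command(delta_rot=[[0,0,0],[0,0,0],[0,0,0],[0,0,0],[0,0,0],[0,0,0]], delta_pos=[[0,0,0],[0,0,0],[0,0,-0.02],[0,0,-0.04],[0,0,-0.055],[0,0,-0.055]], gripper=[1,1,1,1,1,1])

```text
time: 2.98
position: [0.5639, 0.2027, 0.0613]
tool_rot: [0.674, 0.739, 0.002, 0.002]
ft_force: [0.9, 1.0, -0.5]
grip_width: 0.0234
grip_force: 60.0
```

```bash
cat >> h.py <<'E'
XW=np.array([np.cos(.0258),-np.sin(.0258),0]); YW=np.array([np.sin(.0258),np.cos(.0258),0])
KN=np.array([.6732,-.1392,.064])  # bolt knob at start
def hookpose(out,along,z,rel,tilt,o,off=0.011):
    """tool delta putting hook tip centre (local x 236,y 42) at out (m from sash face), along (m left of KN), height z; rel=pole yaw to window (deg), tilt deg"""
    yaw=rel-np.degrees(.0258); Q=Rt(yaw,tilt)
    tip=KN+XW*(.037-out)+YW*along; tip[2]=z
    # tool axes: y=hook dir, x=cross(y,z): pole x = sign
    px=-Q.as_matrix()[:,0] if Q.as_matrix()[1,0]>0 else Q.as_matrix()[:,0]
    hy=Q.as_matrix()[:,1]; g=tip-.236*px-.042*hy-Q.as_matrix()[:,2]*off
    print("target grasp",g.round(4),"pole x",px.round(3),"hook dir",hy.round(3)); delta(g,Q,o)
E
python3 - <<'E'
from h import *
from rig import status
o=status.get_obs(); state(o); hookpose(.065,-.03,.073,3,30,o)
hookpose(.065,.05,.073,3,30,o)
E
```

```text
t 2.98 grasp [0.5637 0.2027 0.0803] y [0.996 0.091 0.006] z [ 0.006  0.001 -1.   ] F [ 0.88  1.   -0.51] w 0.023402597811237536 gf 59.99821901321411
target grasp [0.5963 0.0663 0.0615] pole x [ 0.027 -1.    -0.   ] hook dir [0.866 0.023 0.5  ]
rot [-29.66  -1.01   3.63] pos [-0.1394  0.0292  0.0163]
target grasp [0.5984 0.1463 0.0615] pole x [ 0.027 -1.    -0.   ] hook dir [0.866 0.023 0.5  ]
rot [-29.66  -1.01   3.63] pos [-0.0599  0.0386  0.0164]
```

Request:
arm_command(delta_rot=[[-6,0,0.6],[-12,-0.3,1.4],[-18,-0.6,2.2],[-24,-0.8,3],[-29.6,-1,3.6],[-29.6,-1,3.6],[-29.6,-1,3.6],[-29.6,-1,3.6]], delta_pos=[[-0.012,0.008,-0.03],[-0.024,0.016,-0.03],[-0.036,0.023,-0.02],[-0.048,0.031,-0.01],[-0.06,0.0385,0.005],[-0.06,0.0385,0.0165],[-0.06,0.0385,0.0165],[-0.06,0.0385,0.0165]], gripper=[1,1,1,1,1,1,1,1])

```text
time: 3.65
position: [0.6115, 0.1436, 0.0482]
tool_rot: [0.675, 0.696, 0.179, 0.166]
ft_force: [0.2, -0.4, -0.2]
grip_width: 0.0233
grip_force: 60.0
```

```bash
python3 - <<'E'
from h import *
from rig import status,viewer
o=status.get_obs(); state(o)
ims=[]
for n,(r0,r1,c0,c1) in {"top":(130,220,210,370),"side":(90,210,215,335)}.items():
    c=viewer.camera(n); p=c["pixels"]; ims.append(cv2.resize(p[r0:r1,c0:c1],None,fx=5,fy=5,interpolation=cv2.INTER_CUBIC) if n=="top" else p)
    q=cv2.resize(p[r0:r1,c0:c1],None,fx=5,fy=5,interpolation=cv2.INTER_CUBIC); cv2.imwrite(f"pics/{n}2.png",q)
M=R.from_quat(o["tool_rot"]).as_matrix(); g=o["position"]-M[:,2]*.019; px=-M[:,0] if M[1,0]>0 else M[:,0]
tip=g+.012*M[:,2]+.236*px+.042*M[:,1]; cor=g+.012*M[:,2]+.236*px
face=lambda p:.037+XW@(KN-p)
print("tip",tip,"out",face(tip),"along",YW@(tip-KN)); print("tip px",(proj(load("top"),tip)-[210,130])*5,"corner px",(proj(load("top"),cor)-[210,130])*5)
hookpose(.065,-.03,.073,3,30,o,.012)
E
```

```text
t 3.65 grasp [0.6025 0.1432 0.0649] y [0.88  0.024 0.474] z [ 0.474  0.025 -0.88 ] F [ 0.18 -0.42 -0.24] w 0.023346597100656386 gf 59.998412132263184
tip [ 0.65290989 -0.09141011  0.07168651] out 0.05851620226498705 along 0.04725055556339562
tip px [573.35360131 220.18953364] corner px [570.67328738 298.47339177]
target grasp [0.5958 0.0663 0.0624] pole x [ 0.027 -1.    -0.   ] hook dir [0.866 0.023 0.5  ]
rot [-1.7  -0.71  0.01] pos [-0.0768 -0.0084 -0.0029]
```

View pics/top2.png

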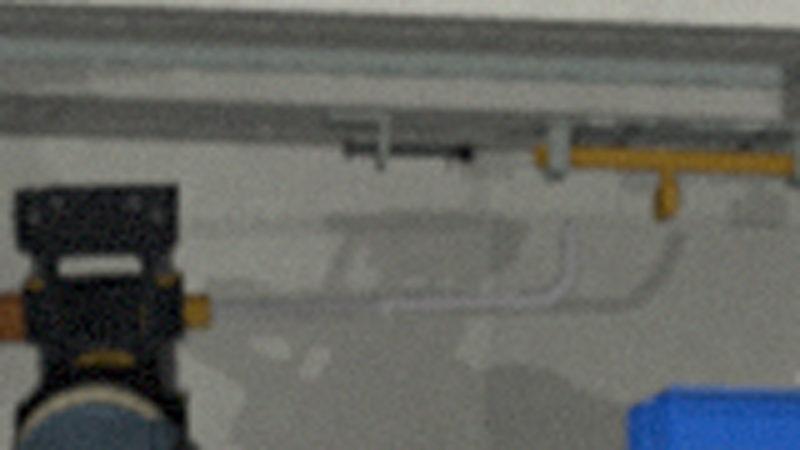

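View pics/side2.png

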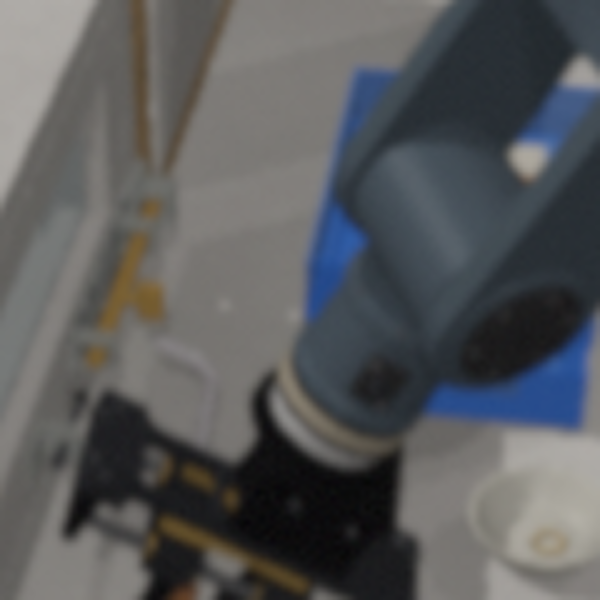

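The top crop shows the hook tip at (570,222), where the model predicted it. The knob is at x≈667, rows 170–218, about 48 mm to the right. I'll back out slightly and slide right past the knob.

```bash
python3 - <<'E'
from h import *
from rig import status
o=status.get_obs(); 
c=load("top"); print("knob front top",at_z(c,210+667/5,130+207/5,.078),"foot",at_z(c,210,130+137/5,0),at_z(c,210+100/5,130+140/5,0))
hookpose(.069,.045,.071,3,30,o,.012);hookpose(.069,-.021,.071,3,30,o,.012)
E
```

```text
knob front top [ 0.65836988 -0.13777231  0.078     ] foot [0.71362532 0.20759065 0.        ] [0.71177236 0.1531045  0.        ]
target grasp [0.5937 0.1414 0.0604] pole x [ 0.027 -1.    -0.   ] hook dir [0.866 0.023 0.5  ]
rot [-1.62 -0.72  0.06] pos [-0.0021 -0.0101  0.0002]
target grasp [0.592  0.0754 0.0604] pole x [ 0.027 -1.    -0.   ] hook dir [0.866 0.023 0.5  ]
rot [-1.62 -0.72  0.06] pos [-0.068  -0.0133 -0.0022]
```

Request:
arm_command(delta_rot=[[-0.8,-0.3,0],[-1.6,-0.7,0],[-1.6,-0.7,0],[-1.6,-0.7,0],[-1.6,-0.7,0],[-1.6,-0.7,0],[-1.6,-0.7,0],[-1.6,-0.7,0]], delta_pos=[[-0.001,-0.005,0],[-0.002,-0.01,0],[-0.017,-0.011,-0.001],[-0.032,-0.012,-0.001],[-0.047,-0.0125,-0.0015],[-0.062,-0.013,-0.002],[-0.068,-0.013,-0.002],[-0.068,-0.013,-0.002]], gripper=[1,1,1,1,1,1,1,1])

```text
time: 4.42
position: [0.6136, 0.0852, 0.0578]
tool_rot: [0.68, 0.691, 0.164, 0.182]
ft_force: [-0.1, 0.3, -0.5]
grip_width: 0.0231
grip_force: 60.0
```

```bash
sed -i 's/KN=np.array(\[.6732/KN=np.array([.668/' h.py; cat >> h.py <<'E'
def hook(o):
    M=R.from_quat(o["tool_rot"]).as_matrix(); g=o["position"]-M[:,2]*.019; px=-M[:,0] if M[1,0]>0 else M[:,0]
    tip=g+.012*M[:,2]+.236*px+.042*M[:,1]
    print("tip",tip.round(4),"out",round(.037+XW@(KN-tip),4),"along",round(YW@(tip-KN),4),"rel",np.degrees(np.arctan2(px[0],-px[1])+.0258).round(2),"pitch",px[2].round(4),"F win(out,left,up)",(-XW@o["ft_force"]).round(2),(YW@o["ft_force"]).round(2),o["ft_force"][2].round(2)); return tip
E
python3 - <<'E'
from h import *
from rig import status
o=status.get_obs(); state(o); hook(o)
hookpose(.034,-.022,.071,3,30,o,.012)
E
```

```text
t 4.42 grasp [0.6046 0.0856 0.0745] y [0.879 0.022 0.475] z [ 0.476 -0.021 -0.879] F [-0.11  0.32 -0.52] w 0.023108147038072128 gf 59.99800443649292
tip [ 0.6495 -0.1496  0.0907] out 0.0552 along -0.0109 rel 2.04 pitch 0.0287 F win(out,left,up) 0.12 0.32 -0.52
target grasp [0.6218 0.0735 0.0604] pole x [ 0.027 -1.    -0.   ] hook dir [0.866 0.023 0.5  ]
rot [-1.62  1.9  -0.03] pos [-0.0112  0.0087  0.0208]
```

Request:
arm_command(delta_rot=[[0,0,0],[0,0,0],[0,0,0]], delta_pos=[[0,0,0],[0,0,0],[0,0,0]], gripper=[1,1,1])

```text
time: 4.67
position: [0.6134, 0.0867, 0.0579]
tool_rot: [0.679, 0.692, 0.165, 0.182]
ft_force: [-0.5, -0.3, -0.8]
grip_width: 0.0235
grip_force: 60.0
```

```bash
python3 - <<'E'
from h import *
from rig import status
o=status.get_obs(); state(o); hook(o); print(o["joint_velocities"].round(3),o["q"].round(3))
hookpose(.034,-.022,.071,3,30,o,.012)
E
```

```text
t 4.67 grasp [0.6044 0.087  0.0746] y [0.879 0.024 0.476] z [ 0.476 -0.019 -0.879] F [-0.5  -0.26 -0.77] w 0.023499203281173626 gf 59.99814212322235
tip [ 0.6498 -0.1481  0.0908] out 0.055 along -0.0094 rel 2.15 pitch 0.0284 F win(out,left,up) 0.5 -0.28 -0.77
[ 0.004 -0.002  0.001 -0.001  0.001 -0.   ] [-4.000e-02  6.970e-01  1.947e+00 -6.100e-01  1.000e-03  5.510e-01]
target grasp [0.6218 0.0735 0.0604] pole x [ 0.027 -1.    -0.   ] hook dir [0.866 0.023 0.5  ]
rot [-1.6   1.83  0.05] pos [-0.0127  0.0088  0.0211]
```

Joint 5 has reached its limit, so a 30° tilt is not possible here. I'll use 22°.

```bash
python3 - <<'E'
from h import *
from rig import status
o=status.get_obs()
hookpose(.064,-.022,.068,4,22,o,.012)
E
```

```text
target grasp [0.5867 0.0734 0.0634] pole x [ 0.044 -0.999 -0.   ] hook dir [0.926 0.041 0.375]
rot [ 6.39  2.26 -0.98] pos [-0.0124 -0.0234  0.0016]
```

Request:
arm_command(delta_rot=[[3,1,-0.5],[6.4,2.3,-1],[6.4,2.3,-1],[6.4,2.3,-1],[6.4,2.3,-1]], delta_pos=[[-0.006,-0.012,0.001],[-0.0125,-0.0235,0.0015],[-0.0125,-0.0235,0.0015],[-0.0125,-0.0235,0.0015],[-0.0125,-0.0235,0.0015]], gripper=[1,1,1,1,1])

```text
time: 5.08
position: [0.5925, 0.0707, 0.0444]
tool_rot: [0.681, 0.707, 0.132, 0.142]
ft_force: [0.1, -0.5, -1.3]
grip_width: 0.0234
grip_force: 60.0
```

```bash
python3 - <<'E'
from h import *
from rig import status
o=status.get_obs(); state(o); hook(o); print(o["q"].round(3))
hookpose(.064,-.022,.068,4,22,o,.012)
hookpose(.036,-.022,.068,4,22,o,.012)
E
```

```text
t 5.08 grasp [0.5853 0.0708 0.062 ] y [0.924 0.039 0.38 ] z [ 0.38  -0.006 -0.925] F [ 0.05 -0.46 -1.31] w 0.023441324055437973 gf 59.998050928115845
tip [ 0.6365 -0.1635  0.0717] out 0.0678 along -0.0251 rel 3.4 pitch 0.0206 F win(out,left,up) -0.06 -0.46 -1.31
[-0.081  0.698  1.935  0.204  0.122 -0.316]
target grasp [0.5867 0.0734 0.0634] pole x [ 0.044 -0.999 -0.   ] hook dir [0.926 0.041 0.375]
rot [ 0.31  1.32 -0.12] pos [ 0.0029  0.0018 -0.0008]
target grasp [0.6147 0.0726 0.0634] pole x [ 0.044 -0.999 -0.   ] hook dir [0.926 0.041 0.375]
rot [ 0.31  1.32 -0.12] pos [0.0013 0.0277 0.0098]
```

Request:
arm_command(delta_rot=[[0,0.7,0],[0.3,1.3,0],[0.3,1.3,0],[0.3,1.3,0],[0.3,1.3,0],[0.3,1.3,0],[0.3,1.3,0],[0.3,1.3,0],[0.3,1.3,0]], delta_pos=[[0.001,0.004,0.002],[0.001,0.008,0.003],[0.001,0.011,0.004],[0.001,0.014,0.005],[0.001,0.017,0.006],[0.001,0.02,0.007],[0.001,0.022,0.008],[0.001,0.022,0.008],[0.001,0.022,0.008]], gripper=[1,1,1,1,1,1,1,1,1])

```text
time: 5.83
position: [0.616, 0.0722, 0.0454]
tool_rot: [0.68, 0.708, 0.138, 0.133]
ft_force: [0.2, -0.3, -1.2]
grip_width: 0.0235
grip_force: 60.0
```

```bash
python3 - <<'E'
from h import *
from rig import status,viewer
o=status.get_obs(); state(o); tip=hook(o); print(o["q"].round(3))
c=viewer.camera("top"); p=c["pixels"]; cv2.imwrite("pics/top3.png",cv2.resize(p[140:200,290:390],None,fx=8,fy=8,interpolation=cv2.INTER_CUBIC))
print((proj(load("top"),tip)-[290,140])*8)
hookpose(.036,-.022,.068,4,22,o,.012); hookpose(.036,-.010,.068,4,22,o,.012)
E
```

```text
t 5.83 grasp [0.6089 0.072  0.063 ] y [0.926 0.038 0.375] z [ 0.375  0.015 -0.927] F [ 0.18 -0.35 -1.18] w 0.02353457008359789 gf 59.99826908111572
tip [ 0.662  -0.1621  0.0678] out 0.0424 along -0.023 rel 3.83 pitch 0.0005 F win(out,left,up) -0.19 -0.34 -1.18
[-0.087  0.708  1.874  0.263  0.184 -0.377]
[496.21566508 246.36234187]
target grasp [0.6147 0.0726 0.0634] pole x [ 0.044 -0.999 -0.   ] hook dir [0.926 0.041 0.375]
rot [ 0.05  0.09 -0.14] pos [0.0005 0.0055 0.0018]
target grasp [0.615  0.0846 0.0634] pole x [ 0.044 -0.999 -0.   ] hook dir [0.926 0.041 0.375]
rot [ 0.05  0.09 -0.14] pos [0.0125 0.0063 0.0021]
```

View pics/top3.png

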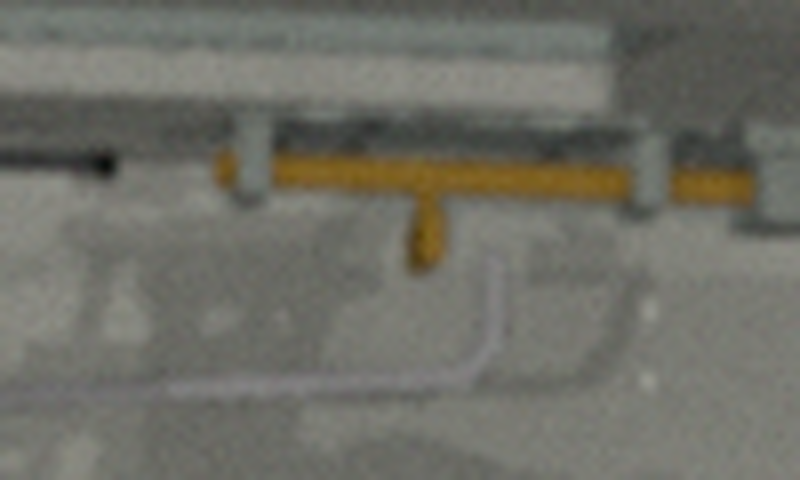

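The knob is at (427,240) and the hook tip at (496,250), to the right of the knob and in front of the barrel. I'll go in about 9 mm more, then move left to near contact.

Request:
arm_command(delta_rot=[[0,0,0],[0,0,0],[0,0,0],[0,0,0],[0,0,0],[0,0,0],[0,0,0],[0,0,0],[0,0,0]], delta_pos=[[0,0.002,0.001],[0,0.004,0.002],[0,0.006,0.0025],[0,0.008,0.003],[0,0.0085,0.0035],[0.003,0.0085,0.0035],[0.006,0.0085,0.0035],[0.009,0.009,0.0035],[0.009,0.009,0.0035]], gripper=[1,1,1,1,1,1,1,1,1])

```text
time: 6.63
position: [0.6251, 0.0822, 0.0457]
tool_rot: [0.679, 0.708, 0.138, 0.133]
ft_force: [-0.9, 0.7, -1.3]
grip_width: 0.0235
grip_force: 60.0
```

```bash
python3 - <<'E'
from h import *
from rig import status
o=status.get_obs(); state(o); tip=hook(o); print(o["q"].round(3)); M=R.from_quat(o["tool_rot"]).as_matrix(); print("left in tool",M.T@YW, "out-of-window",M.T@-XW)
E
```

```text
t 6.63 grasp [0.618  0.082  0.0633] y [0.926 0.039 0.375] z [ 0.375  0.015 -0.927] F [-0.93  0.68 -1.35] w 0.02352463323543521 gf 59.99846041202545
tip [ 0.6712 -0.152   0.068 ] out 0.0334 along -0.0127 rel 3.87 pitch 0.0005 F win(out,left,up) 0.95 0.65 -1.35
[-0.066  0.713  1.847  0.2    0.202 -0.296]
left in tool [0.99771649 0.06278196 0.02490449] out-of-window [ 0.06753938 -0.92471274 -0.37462619]
```

Request:
arm_command(delta_rot=[[0,0,0],[0,0,0],[0,0,0],[0,0,0],[0,0,0],[0,0,0]], delta_pos=[[0.001,0,0],[0.002,0,0],[0.003,0,0],[0.004,0,0],[0.005,0,0],[0.006,0,0]], gripper=[1,1,1,1,1,1])

```text
time: 7.13
position: [0.6266, 0.0859, 0.0462]
tool_rot: [0.68, 0.707, 0.139, 0.134]
ft_force: [1.3, -9.6, -1.2]
grip_width: 0.0233
grip_force: 60.0
```

Request:
arm_command(delta_rot=[[0,0,0],[0,0,0],[0,0,0],[0,0,0]], delta_pos=[[0.001,0,0],[0.002,0,0],[0.003,0,0],[0.004,0,0]], gripper=[1,1,1,1])

```text
time: 7.47
position: [0.6267, 0.0894, 0.0462]
tool_rot: [0.681, 0.707, 0.139, 0.134]
ft_force: [2.5, -9.4, -1.8]
grip_width: 0.0237
grip_force: 60.0
```

```bash
python3 - <<'E'
from h import *
from rig import status
o=status.get_obs(); state(o); tip=hook(o)
E
```

```text
t 7.47 grasp [0.6195 0.0891 0.0638] y [0.925 0.035 0.379] z [ 0.379  0.013 -0.925] F [ 2.47 -9.45 -1.82] w 0.0236807050048487 gf 60.01591980457306
tip [ 0.6717 -0.145   0.069 ] out 0.0331 along -0.0057 rel 3.64 pitch 0.0014 F win(out,left,up) -2.72 -9.38 -1.82
```

Request:
arm_command(delta_rot=[[0,0,0],[0,0,0],[0,0,0],[0,0,0],[0,0,0],[0,0,0],[0,0,0],[0,0,0],[0,0,0],[0,0,0],[0,0,0],[0,0,0]], delta_pos=[[0.001,0,0],[0.002,0,0],[0.003,0,0],[0.004,0,0],[0.005,0,0],[0.006,0,0],[0.007,0,0],[0.008,0,0],[0.009,0,0],[0.01,0,0],[0.011,0,0],[0.012,0,0]], gripper=[1,1,1,1,1,1,1,1,1,1,1,1])

```text
time: 8.47
position: [0.6264, 0.1014, 0.0463]
tool_rot: [0.68, 0.707, 0.139, 0.135]
ft_force: [1.8, -8.7, -1.1]
grip_width: 0.0233
grip_force: 60.0
```

```bash
python3 - <<'E'
from h import *
from rig import status,viewer
o=status.get_obs(); state(o); tip=hook(o)
c=viewer.camera("top"); p=c["pixels"]; cv2.imwrite("pics/top4.png",cv2.resize(p[140:200,250:390],None,fx=5.7,fy=5.7,interpolation=cv2.INTER_CUBIC))
E
```

```text
t 8.47 grasp [0.6192 0.1011 0.0639] y [0.925 0.036 0.379] z [ 0.379  0.013 -0.925] F [ 1.79 -8.67 -1.06] w 0.023331192125918228 gf 60.00164330005646
tip [ 0.6716 -0.133   0.0691] out 0.0336 along 0.0063 rel 3.67 pitch 0.0015 F win(out,left,up) -2.01 -8.62 -1.06
```

View pics/top4.png

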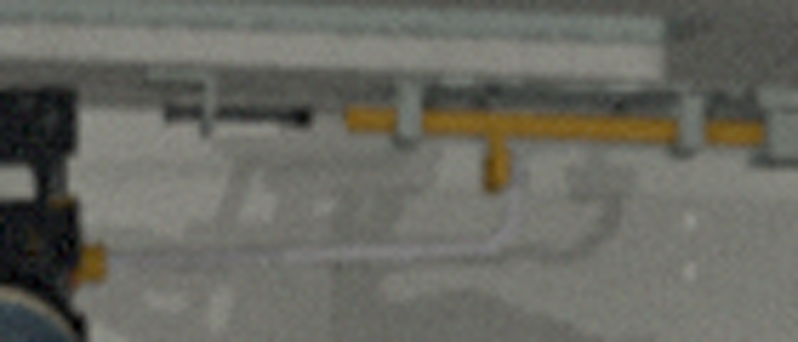

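The bolt is following: its tail is at column 347 and the screw tip at 310, about 16 mm left. I'll pull 12 mm, then go slower.

Request:
arm_command(delta_rot=[[0,0,0],[0,0,0],[0,0,0],[0,0,0],[0,0,0],[0,0,0],[0,0,0],[0,0,0],[0,0,0],[0,0,0],[0,0,0],[0,0,0]], delta_pos=[[0.001,0,0],[0.002,0,0],[0.003,0,0],[0.004,0,0],[0.005,0,0],[0.006,0,0],[0.007,0,0],[0.008,0,0],[0.009,0,0],[0.01,0,0],[0.011,0,0],[0.012,0,0]], gripper=[1,1,1,1,1,1,1,1,1,1,1,1])

```text
time: 9.52
position: [0.6261, 0.1134, 0.0464]
tool_rot: [0.68, 0.707, 0.139, 0.135]
ft_force: [2.5, -8.2, -0.8]
grip_width: 0.0231
grip_force: 60.0
```

Request:
arm_command(delta_rot=[[0,0,0],[0,0,0],[0,0,0]], delta_pos=[[0.0005,0,0],[0.001,0,0],[0.001,0,0]], gripper=[1,1,1])

```text
time: 9.77
position: [0.626, 0.1146, 0.0464]
tool_rot: [0.68, 0.707, 0.139, 0.135]
ft_force: [3.0, -8.4, -0.9]
grip_width: 0.0238
grip_force: 60.0
```

Request:
arm_command(delta_rot=[[0,0,0],[0,0,0],[0,0,0]], delta_pos=[[0.0005,0,0],[0.001,0,0],[0.001,0,0]], gripper=[1,1,1])

```text
time: 10.02
position: [0.626, 0.1155, 0.0464]
tool_rot: [0.68, 0.707, 0.139, 0.135]
ft_force: [2.5, -8.6, -1.4]
grip_width: 0.0236
grip_force: 60.0
```

Request:
arm_command(delta_rot=[[0,0,0],[0,0,0],[0,0,0]], delta_pos=[[0.0005,0,0],[0.001,0,0],[0.001,0,0]], gripper=[1,1,1])

```text
time: 10.27
position: [0.6263, 0.1161, 0.0465]
tool_rot: [0.68, 0.707, 0.139, 0.135]
ft_force: [2.3, -10.2, -0.6]
grip_width: 0.0235
grip_force: 60.0
```

```bash
python3 - <<'E'
from h import *
from rig import status,viewer
o=status.get_obs(); state(o); tip=hook(o)
c=viewer.camera("top"); p=c["pixels"].astype(int)
# brass mask: tail = leftmost bolt pixel; screw tip = right end of dark bar
q=p[155:166,260:345]; sat=q[:,:,2]-q[:,:,0]
print("brass cols",sat.max(0)); print("dark",q[2:9].sum(2).min(0)//3)
E
```

```text
t 10.27 grasp [0.6191 0.1158 0.0641] y [0.924 0.037 0.38 ] z [ 0.38   0.013 -0.925] F [  2.28 -10.25  -0.57] w 0.023492123792603962 gf 59.99785602092743
tip [ 0.6716 -0.1183  0.0694] out 0.034 along 0.021 rel 3.7 pitch 0.0019 F win(out,left,up) -2.54 -10.19 -0.57
brass cols [10 11  9  9 10 10 10  9 10  9  9 11 10 10  8 10  8 11  8  7  9 10  8  8
  8  6  9 10 11 11  8 10  6 10  7  7  8  8  7 10  8  8  8 10 42 82 98 92
 94 88 89 90 90 89 90 86 88 92 77 42  6  3  5 14 64 87 95 92 91 89 96 90
 86 90 89 88 89 87 86 94 90 89 91 87 88]
dark [ 87  83  87  87  83  81  82  81  84  82  84  79  80  84  85  82  79  80
  75  51  48  48  55  56  50  64  79  80  59  53  54  58  50  51  51  57
  57  51  56  51  44  36  16  19  44  72  76  78  76  79  75  73  78  76
  76  72  75  73  67  79  99 101 102  92  58  49  62  67  67  69  66  71
  66  52  55  56  69  63  67  67  62  66  66  63  65]
```

Request:
arm_command(delta_rot=[[0,0,0],[0,0,0],[0,0,0]], delta_pos=[[0.0003,0,0],[0.0005,0,0],[0.0005,0,0]], gripper=[1,1,1])

```text
time: 10.57
position: [0.6265, 0.1162, 0.0465]
tool_rot: [0.68, 0.707, 0.139, 0.135]
ft_force: [3.1, -12.3, -1.0]
grip_width: 0.0233
grip_force: 60.0
```

The force rises steeply, so the bolt is at its stop. I'll hold, relax and step right off the knob.

Request:
arm_command(delta_rot=[[0,0,0],[0,0,0],[0,0,0],[0,0,0],[0,0,0],[0,0,0],[0,0,0],[0,0,0]], delta_pos=[[0,0,0],[0,0,0],[0,0,0],[-0.001,0,0],[-0.003,0,0],[-0.006,0,0],[-0.01,0,0],[-0.01,0,0]], gripper=[1,1,1,1,1,1,1,1])

```text
time: 11.23
position: [0.624, 0.1086, 0.0455]
tool_rot: [0.68, 0.708, 0.138, 0.133]
ft_force: [-0.4, 1.2, -1.2]
grip_width: 0.024
grip_force: 60.0
```

```bash
python3 - <<'E'
from h import *
from rig import status,viewer
o=status.get_obs(); state(o); tip=hook(o); print(o["q"].round(3))
c=viewer.camera("top"); p=c["pixels"].astype(int); q=p[155:166,260:345]; print("brass",(q[:,:,2]-q[:,:,0]).max(0)[38:52])
hookpose(.022,.008,.069,8,21.5,o,.012)
hookpose(-.006,.006,.069,14,21,o,.012)
E
```

```text
t 11.23 grasp [0.6168 0.1083 0.0631] y [0.926 0.038 0.375] z [ 0.375  0.015 -0.927] F [-0.35  1.25 -1.2 ] w 0.023997203213224183 gf 59.99802052974701
tip [ 0.6698 -0.1258  0.0679] out 0.0356 along 0.0135 rel 3.79 pitch 0.0004 F win(out,left,up) 0.38 1.24 -1.2
[-0.014  0.716  1.838  0.098  0.204 -0.146]
brass [ 7  8  8  9  9 11 45 85 91 92 89 90 84 88]
target grasp [0.6132 0.0979 0.0648] pole x [ 0.114 -0.994  0.   ] hook dir [0.924 0.106 0.367]
rot [ 0.54  1.58 -3.9 ] pos [-0.0097 -0.0033 -0.003 ]
target grasp [0.6175 0.0866 0.0652] pole x [ 0.217 -0.976 -0.   ] hook dir [0.911 0.202 0.358]
rot [ 1.03  3.77 -9.49] pos [-0.0204  0.0001 -0.002 ]
```

Request:
arm_command(delta_rot=[[0,0.3,-0.8],[0.1,0.6,-1.6],[0.2,0.9,-2.4],[0.3,1.2,-3.2],[0.4,1.5,-4],[0.5,1.8,-4.8],[0.6,2.1,-5.6],[0.7,2.5,-6.4],[0.8,2.8,-7.2],[0.9,3.1,-8],[1,3.5,-8.8],[1,3.8,-9.5]], delta_pos=[[-0.002,0,0],[-0.004,0,0],[-0.006,0,-0.001],[-0.008,0,-0.001],[-0.01,0,-0.001],[-0.012,0,-0.001],[-0.014,0,-0.002],[-0.016,0,-0.002],[-0.017,0,-0.002],[-0.018,0,-0.002],[-0.019,0,-0.002],[-0.02,0,-0.002]], gripper=[1,1,1,1,1,1,1,1,1,1,1,1])

```text
time: 12.28
position: [0.6244, 0.089, 0.0478]
tool_rot: [0.615, 0.767, 0.143, 0.115]
ft_force: [-0.4, -0.7, 1.2]
grip_width: 0.0236
grip_force: 60.0
```

Request:
arm_command(delta_rot=[[0,0,0],[0,0,0],[0,0,0]], delta_pos=[[0,0,0],[0,0,0],[0,0,0]], gripper=[1,1,1])

```text
time: 12.53
position: [0.6241, 0.0892, 0.0475]
tool_rot: [0.615, 0.767, 0.143, 0.114]
ft_force: [0.6, -0.5, -1.0]
grip_width: 0.0236
grip_force: 60.0
```

```bash
python3 - <<'E'
from h import *
from rig import status,viewer
o=status.get_obs(); state(o); tip=hook(o); print(o["q"].round(3))
c=viewer.camera("top"); p=c["pixels"]; cv2.imwrite("pics/top5.png",cv2.resize(p[110:210,190:390],None,fx=4,fy=4,interpolation=cv2.INTER_CUBIC))
print((proj(load("top"),tip)-[190,110])*4)
E
```

```text
t 12.53 grasp [0.6175 0.0877 0.0652] y [0.911 0.203 0.359] z [ 0.35   0.079 -0.933] F [ 0.63 -0.55 -1.04] w 0.02359110980407708 gf 59.99828338623047
tip [ 0.7113 -0.1331  0.069 ] out -0.0062 along 0.0072 rel 14.06 pitch -0.0003 F win(out,left,up) -0.65 -0.53 -1.04
[-0.089  0.709  1.834  0.423  0.27  -0.699]
[600.8131607  166.97134797]
```

View pics/top5.png

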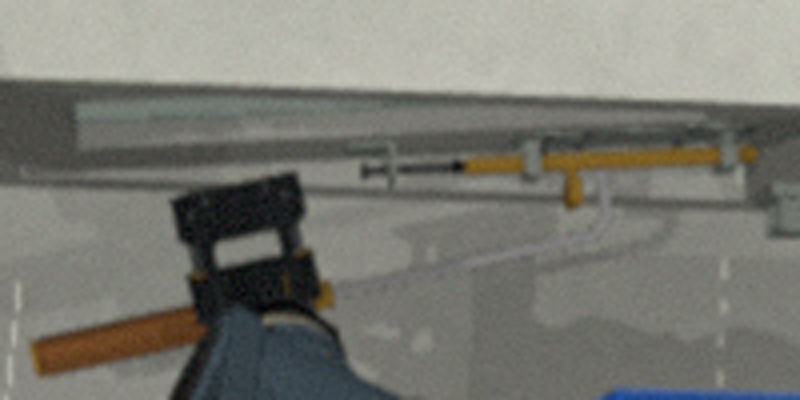

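The picture shows the sash ajar: the bolt line has turned about 5° (0.08 rad) and the tail sits at the screw tip (462,167). I'll retract the hook.

```bash
python3 - <<'E'
from h import *
from rig import status
o=status.get_obs()
hookpose(.03,.003,.069,9,21,o,.012)
hookpose(.072,.004,.07,5,21,o,.012)
E
```

```text
target grasp [0.601  0.0919 0.0652] pole x [ 0.131 -0.991 -0.   ] hook dir [0.926 0.122 0.358]
rot [ 0.05 -1.83  4.73] pos [ 0.007  -0.0142 -0.0054]
target grasp [0.5752 0.0986 0.0662] pole x [ 0.061 -0.998  0.   ] hook dir [0.932 0.057 0.358]
rot [ 0.05 -3.27  8.46] pos [ 0.0187 -0.036  -0.0149]
```

Request:
arm_command(delta_rot=[[0,-0.4,1.2],[0,-0.9,2.4],[0,-1.4,3.6],[0,-1.8,4.7],[0,-2.2,5.7],[0,-2.6,6.7],[0,-3,7.6],[0,-3.3,8.5],[0,-3.3,8.5],[0,-3.3,8.5],[0,-3.3,8.5]], delta_pos=[[0.0015,-0.0035,-0.0015],[0.0035,-0.007,-0.003],[0.005,-0.011,-0.004],[0.007,-0.014,-0.0055],[0.01,-0.02,-0.008],[0.013,-0.025,-0.01],[0.016,-0.03,-0.0125],[0.019,-0.036,-0.015],[0.019,-0.036,-0.015],[0.019,-0.036,-0.015],[0.019,-0.036,-0.015]], gripper=[1,1,1,1,1,1,1,1,1,1,1])

```text
time: 13.5
position: [0.5829, 0.099, 0.0488]
tool_rot: [0.674, 0.716, 0.133, 0.126]
ft_force: [0.0, -0.7, -0.5]
grip_width: 0.0237
grip_force: 60.0
```

```bash
python3 - <<'E'
from h import *
from rig import status
o=status.get_obs(); state(o); hook(o)
delta([.562,.2023,.06],Rt(5.3),o)
delta([.562,.2023,.0243],Rt(5.3),o)
E
```

```text
t 13.5 grasp [0.576  0.0986 0.0665] y [0.931 0.057 0.36 ] z [ 0.36   0.021 -0.933] F [ 0.01 -0.68 -0.51] w 0.023709189328897644 gf 59.99829053878784
tip [ 0.6337 -0.1343  0.0705] out 0.0714 along 0.004 rel 4.95 pitch 0.0004 F win(out,left,up) -0.03 -0.68 -0.51
rot [21.13  0.36 -1.8 ] pos [ 0.1044 -0.0164  0.002 ]
rot [21.13  0.36 -1.8 ] pos [ 0.1044 -0.0292  0.0353]
```

Request:
arm_command(delta_rot=[[0,0,0],[0,0,0],[0,0,0],[5,0.1,-0.5],[10,0.2,-0.9],[16,0.3,-1.4],[21.1,0.4,-1.8],[21.1,0.4,-1.8],[21.1,0.4,-1.8]], delta_pos=[[0.02,0,0],[0.045,0,0],[0.07,-0.005,0],[0.09,-0.01,0],[0.104,-0.012,0],[0.104,-0.014,0],[0.104,-0.016,0.002],[0.104,-0.0165,0.002],[0.104,-0.0165,0.002]], gripper=[1,1,1,1,1,1,1,1,1])

```text
time: 14.25
position: [0.5627, 0.2018, 0.0405]
tool_rot: [0.674, 0.739, 0.001, 0.001]
ft_force: [-0.9, -0.0, -0.6]
grip_width: 0.0234
grip_force: 60.0
```

```bash
python3 - <<'E'
from h import *
from rig import status
o=status.get_obs(); state(o); hook(o)
delta([.562,.2023,.0243],Rt(5.3),o)
E
```

```text
t 14.25 grasp [0.5626 0.2018 0.0595] y [0.996 0.091 0.003] z [ 0.002  0.001 -1.   ] F [-0.92 -0.02 -0.61] w 0.023424406007837278 gf 59.998226165771484
tip [ 0.6261 -0.0294  0.0474] out 0.0818 along 0.1087 rel 6.72 pitch -0.001 F win(out,left,up) 0.92 -0.05 -0.61
rot [ 0.15 -0.06 -0.05] pos [ 0.0005 -0.0007  0.0352]
```

Lowering slowly, watching the vertical force.

Request:
arm_command(delta_rot=[[0,0,0],[0,0,0],[0,0,0],[0,0,0],[0,0,0],[0,0,0],[0,0,0],[0,0,0]], delta_pos=[[0,0,0.01],[0,0,0.02],[0,0,0.027],[0,0,0.03],[0,0,0.032],[0,0,0.0335],[0,0,0.0345],[0,0,0.0345]], gripper=[1,1,1,1,1,1,1,1])

```text
time: 14.92
position: [0.5613, 0.202, 0.0063]
tool_rot: [0.674, 0.739, 0.0, -0.0]
ft_force: [-0.5, -0.1, -0.4]
grip_width: 0.0235
grip_force: 60.0
```

Request:
arm_command(delta_rot=[[0,0,0],[0,0,0],[0,0,0],[0,0,0],[0,0,0],[0,0,0],[0,0,0],[0,0,0],[0,0,0],[0,0,0],[0,0,0],[0,0,0]], delta_pos=[[0,0,0],[0,0,0],[0,0,0],[0,0,0],[0,0,0],[0,0,0],[0,0,-0.01],[0,0,-0.03],[0,0,-0.06],[0,0,-0.1],[0,0,-0.14],[0,0,-0.17]], gripper=[-0.3,-0.3,-0.3,-0.3,-0.3,-0.3,-0.3,-0.3,-0.3,-0.3,-0.3,-0.3])

```text
time: 15.92
position: [0.5621, 0.202, 0.1802]
tool_rot: [0.674, 0.739, 0.001, 0.001]
ft_force: [1.4, 0.0, -0.2]
grip_width: 0.0564
grip_force: 0.0
```

Request:
arm_command(delta_rot=[[0,0,0],[0,0,0],[0,0,0],[0,0,0],[0,0,0],[0,0,0]], delta_pos=[[0.04,-0.02,0],[0.08,-0.05,0],[0.12,-0.08,0],[0.15,-0.1,0],[0.16,-0.12,0],[0.16,-0.12,0]], gripper=[-0.3,-0.3,-0.3,-0.3,-0.3,-0.3])

```text
time: 16.42
position: [0.4202, 0.3526, 0.1769]
tool_rot: [0.672, 0.741, -0.002, -0.002]
ft_force: [-0.2, -0.5, -0.4]
grip_width: 0.0564
grip_force: 0.0
```

```bash
python3 - <<'E'
from h import *
from rig import status,viewer
state(status.get_obs())
p=viewer.camera("top")["pixels"]; cv2.imwrite("pics/top6.png",cv2.resize(p,(800,600),interpolation=cv2.INTER_CUBIC))
E
```

```text
t 16.42 grasp [0.4203 0.3526 0.1959] y [ 0.995  0.098 -0.006] z [-0.006  0.001 -1.   ] F [-0.2  -0.55 -0.43] w 0.0563758157207338 gf 0.0
```

View pics/top6.png

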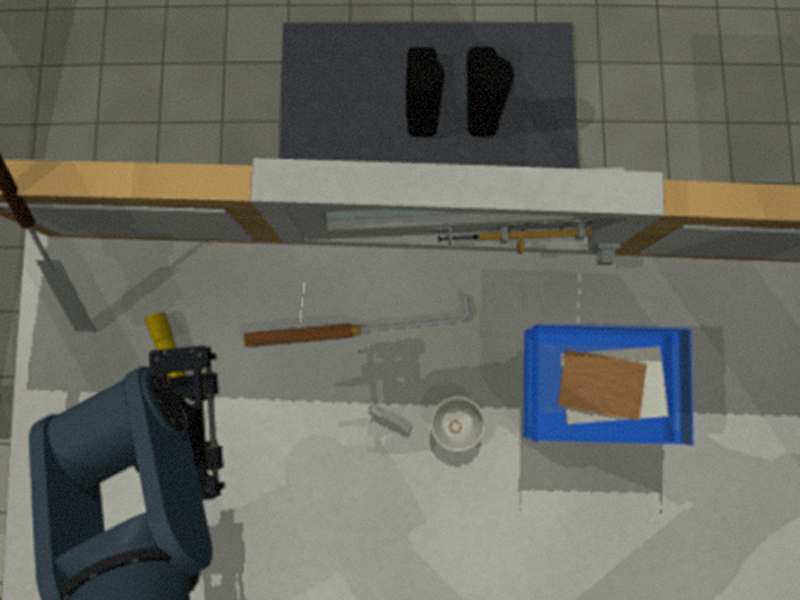

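The pole lies flat where it was, (245,341)–(469,319). The sash is ajar, the bolt tail bears on the screw, and the tray, dish and clipper are unmoved.

```bash
python3 -c "
from rig import robot
print(robot.hand_in())"
```

```text
the job is handed in; nothing more can be done
None
```

I drew the bolt back until the force rose at its stop, pushed the sash ajar by roughly 0.08 rad, laid the pole back flat on the ledge and handed the job in; the rig returned no verdict.

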